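# Press the mirror compact home in its foam pocket

## Robot

A 6-joint arm with a two-finger parallel gripper is mounted at the origin on the work surface. World frame = base frame: x ahead of the robot, y to its left, z up, the work surface at z = 0. Lengths are in m, angles in degrees, forces in N, time in s.
With the tool pointing down it reaches from about 0.3 to 0.95 m from the base axis. Payload 3.1 kg.
Tool frame: the origin (TCP) lies on the centre line of the jaws, within the pads' length; the fingertips stand 25 mm ahead of it and the grasp point (between the pads) lies 6 mm ahead of it; z points along the fingers, x is the direction in which the jaws open and shut, and the axes are right-handed (so a half turn about z gives the same grasp; the last joint's range is limited). The gripper opens to 85 mm and grips with 20 to 120 N. Pads are 22 mm wide; open, the fingers measure 114 mm over their backs; the gripper's body (76 mm by 85 mm) begins 54 mm behind the grasp point. The pads swing forward as they close: fully open they stand 13 mm farther back than shut.
Start: joints at [69.46, 17.653, 93.61, -0, 68.738, -3.994], TCP at [0.178, 0.599, 0.256] pointing down, gripper open.
Joint ranges: [-175.34, 175.34], [-45.06, 112.39], [2.9, 150.54], [-68.45, 248.45], [3.09, 151.38], [-168.51, 168.51]. Speed limits (degrees/s): [159.86, 159.86, 180, 180, 180, 180].

## Interface

Orientations are given as a 3x3 rotation matrix whose columns are the frame's x, y, z axes.
In Python, from cell import telemetry, camera, get_calibration, ctrl gives the robot as it stands.
- The arm moves only by the tool step_arm, never from a script. Its argument "increments" is a list of rows, each a list of 5 numbers: the closure in counts, from 0 (fully open) to 255 (shut), then the shift along the tool's x, y, z in m, then the turn about the tool's z in rad. A call has 1 to 8 rows; each row shifts and turns the commanded pose from where the row before left it, along the tool's axes as they then stand; what a row does not reach is not made up. A row lasts 1/10 s, in which the tool goes at most 50 mm and 8.59 degrees, less where a joint would pass 70% of its speed; a pose out of reach is approached as far as the arm can. A call with a gripper value outside its range is refused whole. The fingers move at their own pace and stop on an object; "squeeze" is the grip in N (left out, the last holds). Time passes only in rows, so rows that do not move let the fingers close. It gives the time, the measured TCP pose, the force and the opening at its end, in the units of the state.
- telemetry.observe(): the state, without advancing time (a new reading comes with each control period).
- camera(name): name is "scene" or "top" or "wrist"; returns the picture (420x560x3 uint8, blue, green, red); there is no depth.
- get_calibration(name): a dict with "vertical_fov" (degrees; the focal length in pixels is half the picture's height over the tangent of half this angle, whatever the lens; pixels are square), "cx", "cy" (the principal point, pixels), "eye" and "attitude" of the camera in the world. Camera axes: x right, y down, z forward; pixel columns grow to the right and rows downward; lengths in m; the calibration is good to about 2 mm. A picture is of the moment at which its call begins: read the wrist's pose just before it. get_calibration takes no time and is no camera call; for the wrist camera it gives the pose at the moment of the call.
- ctrl.finish_job(): hands the job in, once; it reports no verdict.
The state is a dict: "time": time; "joint_pos": joint angles; "joint_vel": joint speeds; "joint_efforts": joint torques, N m; "tool_pos": TCP position; "eef_rot": TCP orientation; "wrist_force": force on the tool from outside, world axes, zero at the start; "ft_torque": the same for the moment, N m; "finger_gap": opening from 0.0 (shut) to 1.0 (fully open).
Only numpy, scipy, OpenCV 4.12 (cv2) and the standard library are available. Lean on these libraries where they do the work, as an engineer would, in place of code of your own. Each camera call takes 0.05 s, during which the arm holds its last target. There are 200 camera calls.

## Task

Put the round mirror compact away: slide it across the foam of the travel case to its round pocket and press it in until it is fully home, level and down on the pocket floor all the way round, then let go of it. The foam is snug and grips more tightly on one side, so feel how it goes down; the mirror is fragile, so never push or squeeze the compact with more than about 40 N, and leave the other toiletries where they are.

Things in the scene. Friction and masses are not known exactly. Their poses are not given: they have to be found in the camera images.
- compact: Closed round mirror compact, brass with a blue ring on its lid: a disc 100 mm wide, 22 mm thick, about 0.13 kg; too wide for most grippers, so push it by its rim. Small look-only catch button in the rim. Starts loose and flat on the foam at the case's plain end. Origin: centre of its underside; z up through the lid; yaw does not matter. Home, its top is 4 mm above the foam.
- pocket (a point): Centre of the floor of the round pocket, 18 mm below the foam's flat top. z up, +y along the case towards its plain end. The hole is 111 mm wide; six springy black foam pads, every 60 degrees, narrow it to 96 mm, 4 mm less than the compact. Friction on the pads holds the compact at the depth it was pressed to.
- mouth (a point): Centre of the pocket's mouth, level with the foam top. The pads slope inwards from 108 mm wide here to 96 mm at 12 mm depth: within 3 mm of centre the compact drops some 8 mm onto the slopes; the last 10 mm must be pressed. The pads of one half (which half is to be felt) are about twice as firm: that side tends to stay high; pressing the lid over the high side sends it down (10 to 25 N).
- case: Fixed half of a red travel case, 190 mm (x) by 270 mm (y) and 28 mm high, filled with grey foam that is flush with its rim: flat top 28 mm above the board. Origin: centre of its underside. The pocket's centre is 62 mm from the origin towards -y; the +y end is plain foam.
- comb: Black plastic comb, 180 by 33 by 6 mm, lying on the board; leave alone. Origin: middle of its underside.
- cup: White rinse cup, 76 mm wide, 95 mm high; leave alone. Origin: centre of its underside.
- lotion: Yellow bottle, 56 mm wide, 140 mm high; leave alone. Origin: centre of its underside.
- cream_jar: Amber jar, 64 mm wide, 50 mm high; leave alone. Origin: centre of its underside.
- rack: Fixed slotted steel rack with three toothbrushes, 80 by 150 mm, 190 mm high; keep clear. Origin: centre of its underside.
- soap_dish: Fixed green ridged dish, 100 by 140 mm, with a white soap bar, 37 mm high; keep clear. Origin: centre of its underside.
Things that resemble listed ones, but are neither listed nor needed, are in the scene too. Of the things that look like the compact, the largest one is meant.

How it is judged (in metres and radians):
At the end, for the whole second after the job is handed in: The compact is in the pocket: its underside centre within 3 mm in height of the pocket floor and 6 mm sideways of the pocket's centre, level with the pocket within 0.045 rad, at rest and released (z of compact in the frame of pocket between -0.003 and 0.003 m and horizontal distance between compact and pocket below 0.006 m and angle between the z axis of compact and the z axis of pocket, either way round below 0.045 rad and linear speed of compact below 0.01 m/s and angular speed of compact below 0.1 rad/s); the robot touches nothing.
It fails at once if the compact is pushed or squeezed with more than 45 N (contact force between the fingers and compact above 45 N).
It fails at once if another loose toiletry is moved more than 30 mm (distance of any of comb, cup, lotion, cream_jar from where it was at the start of the episode above 0.03 m).
It also fails if it takes over 48 s, if anything falls off the work surface, if the arm or the gripper's body presses on something with over 40 N, if the wrist force passes 120 N, or if a joint passes its speed limit or range.

## Working session

There is one attempt and no reset: what is moved stays moved. The work goes in short steps, Python scripts to look and compute and a tool call to move; the robot and the scene stay as the last step left them, time stands still between calls to the robot, and variables do not carry over. Pictures are saved under pics/ and viewed, about 8 in all and at most 12, crops included, and the job is handed in when it is done.

Besides the shell and the picture viewer there is one more tool, called after "Request:" as name([rows], argument=value, ...), one row to a line, values as JSON. step_arm: Moves the arm, as the interface text tells. Its arguments: {"type":"object","properties":{"increments":{"type":"array"},"squeeze":{"type":"number"}},"required":["increments"]}

```bash
mkdir -p pics
python3 - <<'E'
from cell import telemetry,camera,get_calibration
import cv2
for n in("top","scene"):
    cv2.imwrite(f"pics/{n}0.png",camera(n)); print(n,get_calibration(n))
s=telemetry.observe(); print(s)
E
```

```text
top {'vertical_fov': 48.110408319535246, 'cx': 280.37837627203425, 'cy': 204.78267860640497, 'eye': array([0.2574762 , 0.01132192, 1.53045903]), 'attitude': array([[ 0.02278847, -0.98041426,  0.19562354],
       [-0.99955081, -0.02615344, -0.01463508],
       [ 0.01946467, -0.19520215, -0.98056986]])}
scene {'vertical_fov': 48.76972813865988, 'cx': 288.63165911983737, 'cy': 207.23639403171512, 'eye': array([ 1.0811642 , -0.90862491,  0.79339856]), 'attitude': array([[ 0.86014223,  0.30453457, -0.4091626 ],
       [ 0.50965484, -0.4814167 ,  0.71308478],
       [ 0.02018126, -0.82188604, -0.56929435]])}
{'time': 0.1, 'joint_pos': array([ 6.94585780e+01,  1.76994994e+01,  9.36815120e+01, -1.66482648e-03,
        6.87370613e+01, -3.99217209e+00]), 'joint_vel': array([ 0.00521307, -0.11126189, -0.07609161,  0.02298366,  0.0346459 ,
        0.1270921 ]), 'joint_efforts': array([-8.17900545e-04, -4.16409016e+01, -2.77643448e+01, -1.53184887e-04,
        3.98117438e-03,  7.44495111e-06]), 'tool_pos': array([0.17780337, 0.59846051, 0.25516798]), 'eef_rot': array([[ 2.84828570e-01,  9.58578218e-01, -6.97730022e-04],
       [ 9.58576263e-01, -2.84829400e-01, -1.93923147e-03],
       [-2.05763907e-03, -1.16478911e-04, -9.99997876e-01]]), 'wrist_force': array([ 0.5590389 , -0.02067324,  0.28144048]), 'ft_torque': array([-0.01055895, -0.00233437,  0.00229389]), 'finger_gap': 1.0022966037679992}
```

View pics/top0.png

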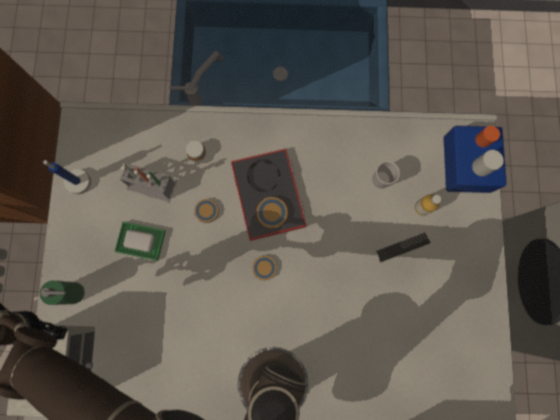

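View pics/scene0.png

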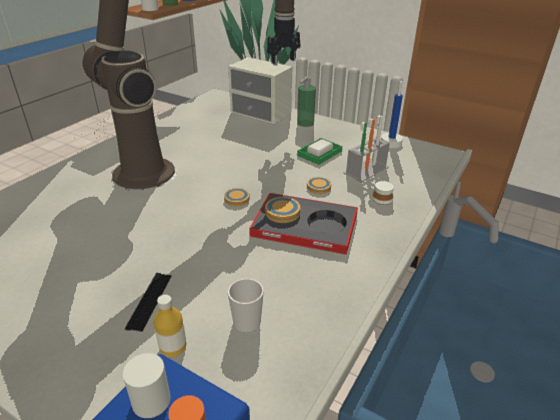

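The top view shows three compact-like discs, at (272,211) on the case, (206,211) and (264,268) on the board. The one on the case is the largest and is on the foam's plain end, so it fits the description. I'll confirm it in an enlarged crop.

Run:
```python
import cv2
i=cv2.imread("pics/top0.png")[140:290,180:330]
cv2.imwrite("pics/crop0.png",cv2.resize(i,(600,600),interpolation=cv2.INTER_CUBIC))
```

```text
(no output)
```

View pics/crop0.png

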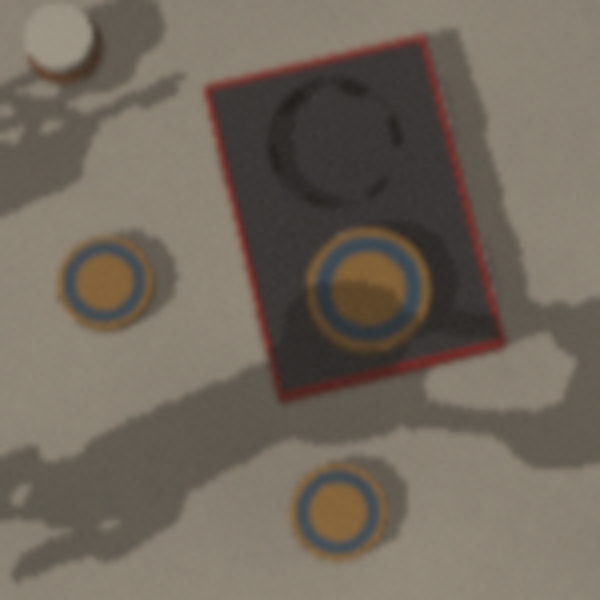

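The crop confirms that the disc at crop (368,290) is the largest, 124 px wide against about 94 px for the other two. The case corners are at (207,88), (425,38), (504,346) and (282,402), and the pocket is near (337,142).

```bash
cat > h.py <<'E'
import numpy as np
from cell import get_calibration
def ray(c,uv,z,h=420):
    """pixel -> world point on plane z"""
    f=h/2/np.tan(np.radians(c["vertical_fov"]/2)); R=np.array(c["attitude"]); e=np.array(c["eye"])
    d=R@np.array([(uv[0]-c["cx"])/f,(uv[1]-c["cy"])/f,1]); return e+d*(z-e[2])/d[2]
def proj(c,p,h=420):
    f=h/2/np.tan(np.radians(c["vertical_fov"]/2)); q=np.array(c["attitude"]).T@(np.array(p)-c["eye"])
    return np.array([c["cx"],c["cy"]])+f*q[:2]/q[2]
E
python3 - <<'E'
from h import *
c=get_calibration("top")
P=lambda u,v,z:ray(c,(180+(u+.5)/4-.5,140+(v+.5)/4-.5),z)
K=[P(u,v,.028) for u,v in[(207,88),(425,38),(504,346),(282,402)]]
o=sum(K)/4; print("corners",np.round(K,4),"centre",o)
for a in range(4): print(np.linalg.norm(K[a]-K[a-1]))
ax=(K[0]+K[1]-K[2]-K[3]); ax/=np.linalg.norm(ax) # toward pocket
print("pocket dir",ax,"pocket",o+.062*ax, "seen",P(337,142,.028))
m=P(368,290,.050); print("compact",m,"offset along/lat",(m-o)@ax,np.cross(ax,m-o)[2])
E
```

```text
corners [[ 0.6985  0.1544  0.028 ]
 [ 0.747  -0.0251  0.028 ]
 [ 0.4891 -0.0943  0.028 ]
 [ 0.4392  0.0832  0.028 ]] centre [0.59344678 0.02955996 0.028     ]
0.26896284006678006
0.18596902546538818
0.2670050431437506
0.18436889373641333
pocket dir [0.96510033 0.26188041 0.        ] pocket [0.653283   0.04579655 0.028     ] seen [0.65541065 0.04555643 0.028     ]
compact [0.52814445 0.01667046 0.05      ] offset along/lat -0.06639880607244679 0.00466173569240696
```

Request:
step_arm([
  [105, 0, 0, 0, -0.13],
  [105, 0, 0, 0, -0.13],
  [105, 0, 0, 0, -0.13],
  [105, 0, 0, 0, -0.125],
  [105, -0.04, 0.008, 0, 0],
  [105, -0.04, 0.008, 0, 0],
  [105, -0.04, 0.008, 0, 0],
  [105, -0.04, 0.008, 0, 0],
], squeeze=20)

```text
time: 0.9
tool_pos: [0.2452, 0.4486, 0.2556]
eef_rot: [[-0.225, 0.974, -0.0], [0.974, 0.225, -0.001], [-0.001, -0.001, -1.0]]
wrist_force: [1.0, 0.3, 0.0]
finger_gap: 0.589
```

Request:
step_arm([
  [105, -0.04, 0.008, 0, 0],
  [105, -0.04, 0.008, 0, 0],
  [105, -0.04, 0.008, 0, 0],
  [105, -0.04, 0.008, 0, 0],
  [105, -0.04, 0.008, 0, 0],
  [105, -0.04, 0.008, 0, 0],
  [105, -0.04, 0.008, 0, 0],
  [105, -0.04, 0.008, 0, 0],
])

```text
time: 1.7
tool_pos: [0.3793, 0.1512, 0.2561]
eef_rot: [[-0.224, 0.974, -0.0], [0.974, 0.224, 0.0], [0.0, -0.0, -1.0]]
wrist_force: [-0.1, 0.3, 0.2]
finger_gap: 0.589
```

Request:
step_arm([
  [105, -0.04, 0.008, 0, 0],
  [105, -0.04, 0.008, 0, 0],
  [105, -0.04, 0.008, 0, 0],
  [105, 0, 0, 0, 0],
])

```text
time: 2.1
tool_pos: [0.4311, 0.0375, 0.2564]
eef_rot: [[-0.219, 0.976, 0.001], [0.976, 0.219, -0.002], [-0.002, 0.001, -1.0]]
wrist_force: [-0.2, -0.2, 0.9]
finger_gap: 0.586
```

Run:
```python
from cell import *
import cv2,pickle
from h import *
c=get_calibration("wrist"); pickle.dump(c,open("w1.pkl","wb"))
cv2.imwrite("pics/w1.png",camera("wrist")); print(c, telemetry.observe()["tool_pos"])
for n,p in dict(compact=(.528,.0167,.05),pocket=(.654,.0457,.028)).items(): print(n,proj(c,p))
```

```text
{'vertical_fov': 61.78225598053328, 'cx': 284.0389846557838, 'cy': 213.1456186688319, 'eye': array([0.36026228, 0.02165762, 0.3733721 ]), 'attitude': array([[-0.21907939,  0.935208  ,  0.27819097],
       [ 0.97570605,  0.21039067,  0.06110208],
       [-0.00138563,  0.28481882, -0.95858037]])} [0.4299398  0.03946668 0.25604704]
compact [243.51738395 275.9165114 ]
pocket [249.7940869  366.84777927]
```

View pics/w1.png

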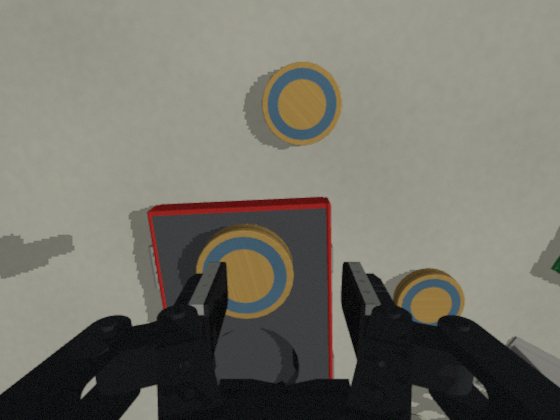

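Request:
step_arm([
  [105, -0.022, 0.005, 0.03, 0],
  [105, -0.022, 0.005, 0.03, 0],
  [105, 0, 0, 0.045, 0],
  [105, 0, 0, 0.045, 0],
  [105, 0, 0, 0.03, 0],
  [105, 0, 0, 0.017, 0],
  [105, 0, 0, 0, 0],
])

```text
time: 2.85
tool_pos: [0.4456, 0.0022, 0.0565]
eef_rot: [[-0.226, 0.974, -0.008], [0.974, 0.226, 0.001], [0.003, -0.007, -1.0]]
wrist_force: [-0.2, -0.5, -0.6]
finger_gap: 0.588
```

Request:
step_arm([
  [105, -0.004, 0.015, 0, 0],
  [105, 0, 0.007, 0, 0],
  [105, 0, 0.007, 0, 0],
  [105, 0, 0.007, 0, 0],
  [105, 0, 0.007, 0, 0],
  [105, 0, 0.008, 0, 0],
  [105, 0, 0.008, 0, 0],
  [105, 0, 0, 0, 0],
])

```text
time: 3.65
tool_pos: [0.5095, 0.0101, 0.0597]
eef_rot: [[-0.224, 0.974, 0.003], [0.974, 0.224, -0.0], [-0.001, 0.003, -1.0]]
wrist_force: [-0.2, 0.9, 0.5]
finger_gap: 0.585
```

Request:
step_arm([
  [105, 0, 0.009, 0, 0],
  [105, 0, 0.009, 0, 0],
  [105, 0, 0.009, 0, 0],
  [105, 0, 0.009, 0, 0],
  [105, 0, 0.009, 0, 0],
  [105, 0, 0, 0, 0],
])

```text
time: 4.25
tool_pos: [0.5536, 0.0203, 0.0597]
eef_rot: [[-0.225, 0.974, 0.003], [0.974, 0.225, -0.0], [-0.001, 0.003, -1.0]]
wrist_force: [0.7, -0.7, 0.5]
finger_gap: 0.587
```

Run:
```python
from cell import *
import cv2,pickle
from h import *
c=get_calibration("wrist"); pickle.dump(c,open("w2.pkl","wb"))
w=camera("wrist"); t=camera("top")[140:260,200:320]
cv2.imwrite("pics/w2.png",np.hstack([w[:, :],cv2.resize(t,(240,240),interpolation=cv2.INTER_CUBIC).repeat(1,0) if 0 else cv2.copyMakeBorder(cv2.resize(t,(240,240),interpolation=cv2.INTER_CUBIC),0,180,0,0,cv2.BORDER_CONSTANT)])); s=telemetry.observe();print(s["tool_pos"],s["eef_rot"][:,1],s["wrist_force"])
```

```text
[0.55179665 0.02019758 0.0593019 ] [9.74487191e-01 2.24442923e-01 2.99351614e-04] [-0.61342263  0.06430568  0.48584257]
```

View pics/w2.png

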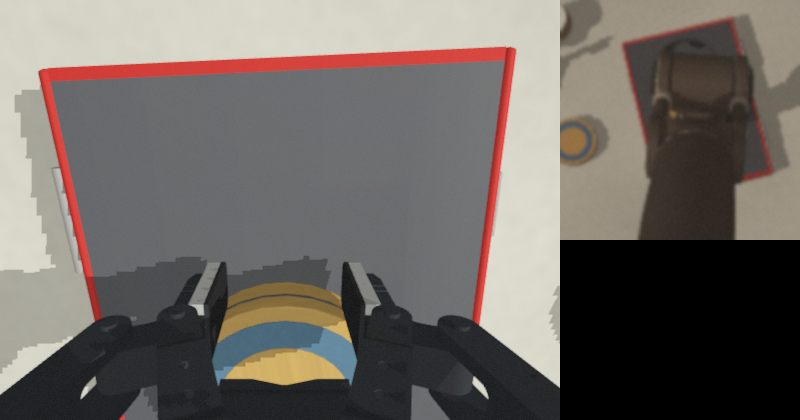

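Run:
```python
from h import *
import pickle
c=pickle.load(open("w2.pkl","rb"))
a,b=ray(c,(41,70),.028),ray(c,(513,48),.028)
print(a,b,np.linalg.norm(a-b)); m=(a+b)/2; x=(b-a)/np.linalg.norm(b-a); n=np.array([x[1],-x[0],0]); n*=np.sign(n[0])
print("dir",n,"pocket",m+n*(.135+.062))
r=ray(c,(285,283),.029); d=np.array([.9745,.2244,0]); print("rear rim",r,"centre",r+.05*d)
print("centre rel TCP",(r+.05*d-[.5518,.0202,.029])@d)
```

```text
[ 0.49012928 -0.09263892  0.028     ] [0.44094642 0.08522185 0.028     ] 0.18453565596194327
dir [0.96382877 0.26652225 0.        ] pocket [0.65541212 0.04879635 0.028     ]
rear rim [0.55869094 0.0218468  0.029     ] centre [0.60741594 0.0330668  0.029     ]
centre rel TCP 0.057085044762905456
```

Request:
step_arm([
  [105, 0.001, 0.008, 0, 0],
  [105, 0.001, 0.008, 0, 0],
  [105, 0.001, 0.008, 0, 0],
  [105, 0, 0.008, 0, 0],
  [105, 0, 0.006, 0, 0],
  [105, 0, 0, 0, 0],
])

```text
time: 4.95
tool_pos: [0.5894, 0.0318, 0.0596]
eef_rot: [[-0.224, 0.974, 0.002], [0.974, 0.224, 0.0], [-0.0, 0.002, -1.0]]
wrist_force: [0.2, 0.4, -0.4]
finger_gap: 0.587
```

Request:
step_arm([
  [105, 0, 0.003, 0, 0],
  [105, 0, 0.003, 0, 0],
  [105, 0, 0.003, 0, 0],
  [105, 0, 0, 0, 0],
])

```text
time: 5.35
tool_pos: [0.5967, 0.0337, 0.0592]
eef_rot: [[-0.224, 0.975, 0.0], [0.975, 0.224, 0.0], [0.0, 0.0, -1.0]]
wrist_force: [0.0, 0.3, -0.2]
finger_gap: 0.59
```

Request:
step_arm([
  [105, 0, 0.002, 0, 0],
  [105, 0, 0.001, 0, 0],
  [105, 0, 0, 0, 0],
])

```text
time: 5.65
tool_pos: [0.5993, 0.0343, 0.0592]
eef_rot: [[-0.224, 0.975, -0.0], [0.975, 0.224, 0.0], [0.0, -0.0, -1.0]]
wrist_force: [-1.1, 0.1, -0.9]
finger_gap: 0.588
```

Run:
```python
from cell import *
import cv2,pickle
from h import *
c=get_calibration("wrist"); pickle.dump(c,open("w3.pkl","wb"))
w=camera("wrist")[180:400,150:420]; t=camera("scene")[160:270,230:380]
cv2.imwrite("pics/w3.png",np.vstack([cv2.resize(w,(405,330)),cv2.resize(t,(405,270),interpolation=cv2.INTER_CUBIC)])); s=telemetry.observe();print(s["tool_pos"],s["wrist_force"])
```

```text
[0.59930846 0.03426517 0.05919195] [ 0.17193116  0.08588966 -0.49286679]
```

View pics/w3.png

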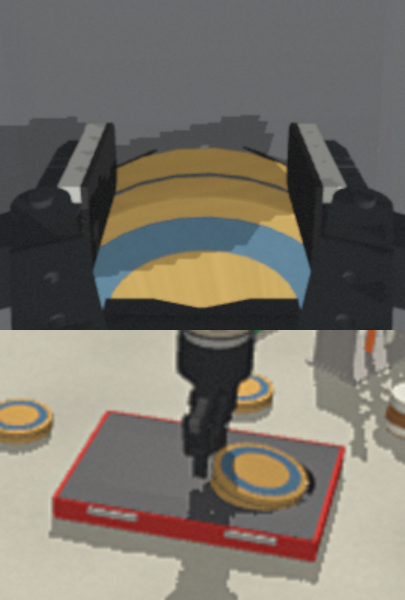

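The compact has tipped forward into the pocket. Its rear rim still overlaps the mouth edge slightly, so I'll keep pushing in small steps.

Request:
step_arm([
  [105, 0, 0.001, 0, 0],
  [105, 0, 0.001, 0, 0],
  [105, 0, 0.001, 0, 0],
  [105, 0, 0, 0, 0],
  [105, 0, 0, 0, 0],
])

```text
time: 6.25
tool_pos: [0.6025, 0.0349, 0.0593]
eef_rot: [[-0.224, 0.975, 0.0], [0.975, 0.224, 0.0], [-0.0, 0.0, -1.0]]
wrist_force: [-0.2, -0.3, 0.3]
finger_gap: 0.584
```

Request:
step_arm([
  [105, 0, 0.001, 0, 0],
  [105, 0, 0.001, 0, 0],
  [105, 0, 0, 0, 0],
])

```text
time: 6.55
tool_pos: [0.6042, 0.0354, 0.0592]
eef_rot: [[-0.224, 0.975, -0.001], [0.975, 0.224, 0.0], [0.0, -0.001, -1.0]]
wrist_force: [-1.0, 0.1, -0.5]
finger_gap: 0.593
```

Run:
```python
from cell import *
import cv2
from h import *
w=camera("wrist")[180:400,150:420]; t=camera("scene")[160:270,230:380]
cv2.imwrite("pics/w4.png",np.vstack([cv2.resize(w,(405,330)),cv2.resize(t,(405,270),interpolation=cv2.INTER_CUBIC)])); s=telemetry.observe();print(s["tool_pos"],s["wrist_force"])
```

```text
[0.60418296 0.0354064  0.05919468] [-2.21692718  0.66697661 -0.54632179]
```

View pics/w4.png

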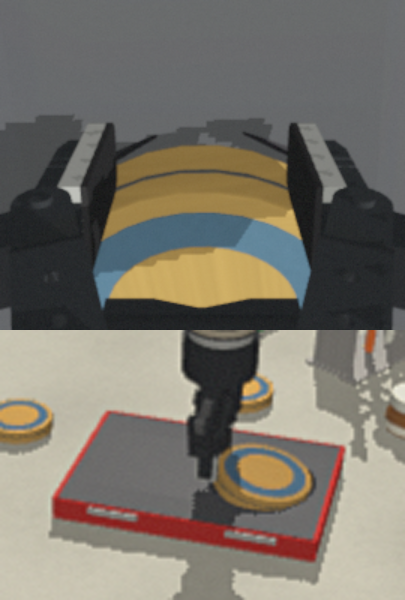

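Request:
step_arm([
  [105, 0, -0.01, 0, 0],
  [105, 0, -0.02, 0, 0],
  [105, 0, -0.02, -0.02, 0],
  [105, 0, 0, -0.04, 0],
  [105, 0, 0, -0.04, 0],
  [105, 0, 0, -0.04, 0],
  [105, 0, 0, 0, 0],
])

```text
time: 7.35
tool_pos: [0.5604, 0.0236, 0.2067]
eef_rot: [[-0.224, 0.974, 0.015], [0.975, 0.224, -0.001], [-0.004, 0.015, -1.0]]
wrist_force: [0.8, 0.4, 0.6]
finger_gap: 0.589
```

Run:
```python
from cell import *
import cv2,pickle
from h import *
c=get_calibration("wrist"); pickle.dump(c,open("w5.pkl","wb"))
w=camera("wrist")[120:420,80:480]; t=camera("scene")[160:270,230:380]
cv2.imwrite("pics/w5.png",np.hstack([w,cv2.resize(t,(400,293),interpolation=cv2.INTER_CUBIC)[:300] if 0 else cv2.resize(t,(400,300),interpolation=cv2.INTER_CUBIC)])); s=telemetry.observe();print(s["tool_pos"],s["wrist_force"])
for p in [(.655,.047,.028),(.655,.047,.05)]: print(proj(c,p)-[80,120])
```

```text
[0.55641035 0.02381725 0.20096735] [ 0.39834412  1.06175971 -0.97106372]
[206.49206398 173.4130832 ]
[206.56938437 186.21669702]
```

View pics/w5.png

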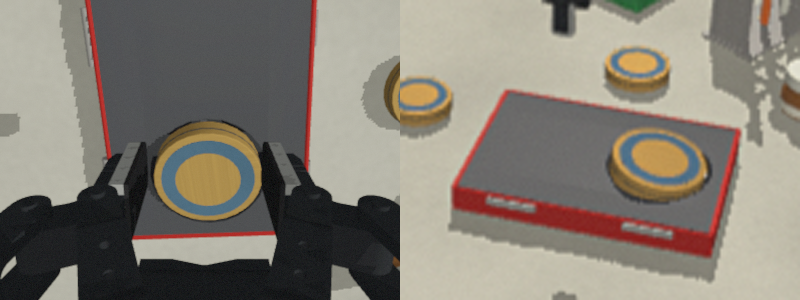

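Now the compact sits in the mouth, centred to about 2 mm: the lid centre at crop (208,177) against the predicted (206,~180). Its rear (plain-end) side is a bit high. I'll shut the fingers and press with the tips.

Request:
step_arm([
  [255, 0, 0.02, 0.02, 0],
  [255, 0, 0.02, 0.02, 0],
  [255, 0, 0.02, 0.02, 0],
  [255, 0, 0.017, 0.02, 0],
  [255, 0, 0, 0.02, 0],
  [255, 0, 0, 0.014, 0],
  [255, 0, 0, 0, 0],
  [255, 0, 0, 0, 0],
])

```text
time: 8.25
tool_pos: [0.6295, 0.0413, 0.0843]
eef_rot: [[-0.224, 0.975, -0.002], [0.975, 0.224, -0.0], [0.0, -0.002, -1.0]]
wrist_force: [-0.1, -0.3, 0.1]
finger_gap: -0.003
```

Request:
step_arm([
  [255, 0, 0, 0.004, 0],
  [255, 0, 0, 0.003, 0],
  [255, 0, 0, 0.002, 0],
  [255, 0, 0, 0.002, 0],
  [255, 0, 0, 0, 0],
])

```text
time: 8.75
tool_pos: [0.6305, 0.0414, 0.0742]
eef_rot: [[-0.224, 0.975, -0.0], [0.975, 0.224, -0.0], [0.0, -0.0, -1.0]]
wrist_force: [0.2, -0.7, -0.4]
finger_gap: -0.001
```

Tip at z = 0.049. Continuing in 1 mm rows.

Request:
step_arm([
  [255, 0, 0, 0.001, 0],
  [255, 0, 0, 0.001, 0],
  [255, 0, 0, 0.001, 0],
  [255, 0, 0, 0, 0],
])

```text
time: 9.15
tool_pos: [0.6305, 0.0414, 0.0711]
eef_rot: [[-0.224, 0.975, -0.0], [0.975, 0.224, -0.0], [0.0, -0.0, -1.0]]
wrist_force: [0.3, 0.8, 0.2]
finger_gap: -0.002
```

Request:
step_arm([
  [255, 0, 0, 0.001, 0],
  [255, 0, 0, 0.001, 0],
  [255, 0, 0, 0.001, 0],
  [255, 0, 0, 0, 0],
])

```text
time: 9.55
tool_pos: [0.6305, 0.0414, 0.0683]
eef_rot: [[-0.224, 0.975, -0.0], [0.975, 0.224, -0.0], [-0.0, -0.0, -1.0]]
wrist_force: [-0.5, 0.1, 1.3]
finger_gap: -0.001
```

Request:
step_arm([
  [255, 0, 0, 0.001, 0],
  [255, 0, 0, 0, 0],
])

```text
time: 9.75
tool_pos: [0.6307, 0.0414, 0.0674]
eef_rot: [[-0.224, 0.975, 0.0], [0.975, 0.224, -0.0], [-0.0, 0.0, -1.0]]
wrist_force: [-1.0, -0.2, 1.8]
finger_gap: 0.002
```

Request:
step_arm([
  [255, 0, 0, 0.001, 0],
  [255, 0, 0, 0.001, 0],
  [255, 0, 0, 0, 0],
])

```text
time: 10.05
tool_pos: [0.6309, 0.0411, 0.0655]
eef_rot: [[-0.224, 0.974, 0.001], [0.974, 0.224, -0.0], [-0.001, 0.0, -1.0]]
wrist_force: [-1.4, -0.9, 3.3]
finger_gap: -0.001
```

Request:
step_arm([
  [255, 0, 0, 0.001, 0],
  [255, 0, 0, 0.001, 0],
  [255, 0, 0, 0, 0],
])

```text
time: 10.35
tool_pos: [0.631, 0.0411, 0.0634]
eef_rot: [[-0.224, 0.975, 0.001], [0.975, 0.224, -0.0], [-0.001, 0.001, -1.0]]
wrist_force: [-0.3, -2.7, 4.6]
finger_gap: -0.001
```

Request:
step_arm([
  [255, 0, 0, 0.001, 0],
  [255, 0, 0, 0, 0],
])

```text
time: 10.55
tool_pos: [0.6308, 0.0412, 0.0623]
eef_rot: [[-0.224, 0.975, 0.0], [0.975, 0.224, -0.0], [-0.0, 0.0, -1.0]]
wrist_force: [-0.3, -3.3, 5.1]
finger_gap: -0.002
```

Request:
step_arm([
  [255, 0, 0, -0.015, 0],
  [255, 0, 0.025, 0, 0],
  [255, 0, 0.025, 0, 0],
  [255, 0, 0, 0.003, 0],
  [255, 0, 0, 0.003, 0],
  [255, 0, 0, 0, 0],
])

```text
time: 11.15
tool_pos: [0.6772, 0.0528, 0.0699]
eef_rot: [[-0.224, 0.975, -0.004], [0.975, 0.224, 0.0], [0.001, -0.004, -1.0]]
wrist_force: [-0.6, -0.1, -0.8]
finger_gap: 0.002
```

Request:
step_arm([
  [255, 0, 0, 0.001, 0],
  [255, 0, 0, 0.001, 0],
  [255, 0, 0, 0.001, 0],
  [255, 0, 0, 0, 0],
])

```text
time: 11.55
tool_pos: [0.6791, 0.0525, 0.0682]
eef_rot: [[-0.224, 0.975, -0.0], [0.975, 0.224, -0.0], [0.0, -0.0, -1.0]]
wrist_force: [-0.1, 0.3, 0.1]
finger_gap: 0.003
```

Request:
step_arm([
  [255, 0, 0, 0.001, 0],
  [255, 0, 0, 0.001, 0],
  [255, 0, 0, 0, 0],
])

```text
time: 11.85
tool_pos: [0.6792, 0.0526, 0.0661]
eef_rot: [[-0.224, 0.975, -0.0], [0.975, 0.224, -0.0], [0.0, -0.0, -1.0]]
wrist_force: [1.0, 0.1, -0.6]
finger_gap: 0.0
```

Request:
step_arm([
  [255, 0, 0, 0.001, 0],
  [255, 0, 0, 0.001, 0],
  [255, 0, 0, 0, 0],
])

```text
time: 12.15
tool_pos: [0.6792, 0.0526, 0.064]
eef_rot: [[-0.224, 0.975, -0.0], [0.975, 0.224, -0.0], [0.0, -0.0, -1.0]]
wrist_force: [-0.0, 0.3, -0.4]
finger_gap: -0.0
```

Request:
step_arm([
  [255, 0, 0, 0.001, 0],
  [255, 0, 0, 0.001, 0],
  [255, 0, 0, 0, 0],
])

```text
time: 12.45
tool_pos: [0.6792, 0.0527, 0.062]
eef_rot: [[-0.224, 0.975, -0.0], [0.975, 0.224, -0.0], [0.0, -0.0, -1.0]]
wrist_force: [0.4, -0.1, 0.2]
finger_gap: 0.003
```

Request:
step_arm([
  [255, 0, 0, 0.001, 0],
  [255, 0, 0, 0, 0],
])

```text
time: 12.65
tool_pos: [0.6793, 0.0526, 0.0611]
eef_rot: [[-0.224, 0.975, -0.0], [0.975, 0.224, -0.0], [0.0, -0.0, -1.0]]
wrist_force: [-0.7, 0.3, 0.3]
finger_gap: 0.002
```

Request:
step_arm([
  [255, 0, 0, 0.001, 0],
  [255, 0, 0, 0.001, 0],
  [255, 0, 0, 0, 0],
])

```text
time: 12.95
tool_pos: [0.6795, 0.0527, 0.0597]
eef_rot: [[-0.224, 0.975, 0.0], [0.975, 0.224, -0.0], [-0.0, 0.0, -1.0]]
wrist_force: [-1.7, 0.1, 1.9]
finger_gap: -0.002
```

Request:
step_arm([
  [255, 0, 0, 0.001, 0],
  [255, 0, 0, 0, 0],
])

```text
time: 13.15
tool_pos: [0.6796, 0.0527, 0.0595]
eef_rot: [[-0.224, 0.975, 0.0], [0.975, 0.224, 0.0], [0.0, 0.0, -1.0]]
wrist_force: [-2.2, -0.3, 5.8]
finger_gap: 0.0
```

Request:
step_arm([
  [255, 0, 0, 0.001, 0],
  [255, 0, 0, 0, 0],
])

```text
time: 13.35
tool_pos: [0.6797, 0.0527, 0.0594]
eef_rot: [[-0.224, 0.975, -0.0], [0.975, 0.224, 0.0], [0.0, -0.0, -1.0]]
wrist_force: [-4.7, -0.3, 9.9]
finger_gap: -0.002
```

Request:
step_arm([
  [255, 0, 0, 0.001, 0],
  [255, 0, 0, 0.001, 0],
  [255, 0, 0, 0, 0],
])

```text
time: 13.65
tool_pos: [0.6799, 0.053, 0.0585]
eef_rot: [[-0.224, 0.975, 0.0], [0.975, 0.224, 0.0], [0.0, 0.0, -1.0]]
wrist_force: [-5.3, 0.8, 14.5]
finger_gap: 0.001
```

Request:
step_arm([
  [255, 0, 0, 0.001, 0],
  [255, 0, 0, 0, 0],
])

```text
time: 13.85
tool_pos: [0.6799, 0.053, 0.0585]
eef_rot: [[-0.224, 0.975, -0.0], [0.975, 0.224, 0.0], [0.0, -0.0, -1.0]]
wrist_force: [-6.7, 0.1, 18.1]
finger_gap: -0.002
```

Request:
step_arm([
  [255, 0, 0, -0.013, 0],
  [255, 0, -0.025, 0, 0],
  [255, 0, -0.025, 0, 0],
  [255, 0, 0, 0.002, 0],
  [255, 0, 0, 0.001, 0],
  [255, 0, 0, 0, 0],
])

```text
time: 14.45
tool_pos: [0.6317, 0.0415, 0.0644]
eef_rot: [[-0.224, 0.975, 0.002], [0.975, 0.224, 0.0], [-0.0, 0.001, -1.0]]
wrist_force: [0.1, 0.9, -0.3]
finger_gap: -0.002
```

Request:
step_arm([
  [255, 0, 0, 0.001, 0],
  [255, 0, 0, 0.001, 0],
  [255, 0, 0, 0, 0],
])

```text
time: 14.75
tool_pos: [0.6309, 0.0415, 0.062]
eef_rot: [[-0.224, 0.974, -0.0], [0.974, 0.224, -0.0], [-0.0, -0.0, -1.0]]
wrist_force: [0.0, 0.6, -0.2]
finger_gap: 0.0
```

Request:
step_arm([
  [255, 0, 0, 0.001, 0],
  [255, 0, 0, 0.001, 0],
  [255, 0, 0, 0, 0],
])

```text
time: 15.05
tool_pos: [0.631, 0.0414, 0.0614]
eef_rot: [[-0.224, 0.974, 0.0], [0.974, 0.224, -0.0], [-0.0, 0.0, -1.0]]
wrist_force: [-2.5, -0.2, 5.6]
finger_gap: 0.001
```

Request:
step_arm([
  [255, 0, 0, 0.001, 0],
  [255, 0, 0, 0.001, 0],
  [255, 0, 0, 0, 0],
])

```text
time: 15.35
tool_pos: [0.6308, 0.0414, 0.0583]
eef_rot: [[-0.224, 0.975, 0.001], [0.975, 0.224, 0.0], [-0.0, 0.001, -1.0]]
wrist_force: [-0.6, 0.1, 0.5]
finger_gap: 0.0
```

Request:
step_arm([
  [255, 0, 0, 0.001, 0],
  [255, 0, 0, 0.001, 0],
  [255, 0, 0, 0, 0],
])

```text
time: 15.65
tool_pos: [0.6308, 0.0416, 0.0571]
eef_rot: [[-0.224, 0.975, -0.0], [0.975, 0.224, 0.0], [0.0, -0.0, -1.0]]
wrist_force: [-1.6, 0.9, 6.8]
finger_gap: -0.002
```

Request:
step_arm([
  [255, 0, 0, 0.001, 0],
  [255, 0, 0, 0.001, 0],
  [255, 0, 0, 0, 0],
])

```text
time: 15.95
tool_pos: [0.6309, 0.0416, 0.0571]
eef_rot: [[-0.224, 0.975, -0.001], [0.975, 0.224, 0.0], [0.0, -0.001, -1.0]]
wrist_force: [-5.7, -0.4, 15.7]
finger_gap: -0.001
```

Request:
step_arm([
  [255, 0, 0, -0.011, 0],
  [255, 0.025, 0.025, 0, 0],
  [255, 0, 0, 0.002, 0],
  [255, 0, 0, 0.001, 0],
  [255, 0, 0, 0, 0],
])

```text
time: 16.45
tool_pos: [0.6482, 0.071, 0.0612]
eef_rot: [[-0.224, 0.974, -0.002], [0.974, 0.224, -0.0], [0.0, -0.003, -1.0]]
wrist_force: [0.7, 0.5, 0.7]
finger_gap: -0.003
```

Request:
step_arm([
  [255, 0, 0, 0.001, 0],
  [255, 0, 0, 0.001, 0],
  [255, 0, 0, 0.001, 0],
  [255, 0, 0, 0, 0],
])

```text
time: 16.85
tool_pos: [0.6491, 0.0711, 0.059]
eef_rot: [[-0.224, 0.975, -0.001], [0.975, 0.224, -0.0], [0.0, -0.001, -1.0]]
wrist_force: [-0.1, -0.4, 0.4]
finger_gap: 0.003
```

Rear is stiff at tip z ≈ 0.032, which is home. Now the left side.

Request:
step_arm([
  [255, 0, 0, 0.001, 0],
  [255, 0, 0, 0.001, 0],
  [255, 0, 0, 0, 0],
])

```text
time: 17.15
tool_pos: [0.6494, 0.0714, 0.0572]
eef_rot: [[-0.224, 0.975, 0.0], [0.975, 0.224, -0.0], [-0.0, 0.0, -1.0]]
wrist_force: [0.3, 0.0, 0.8]
finger_gap: 0.002
```

Request:
step_arm([
  [255, 0, 0, 0.001, 0],
  [255, 0, 0, 0.001, 0],
  [255, 0, 0, 0, 0],
])

```text
time: 17.45
tool_pos: [0.6495, 0.0714, 0.0571]
eef_rot: [[-0.224, 0.974, -0.001], [0.974, 0.224, -0.0], [-0.0, -0.001, -1.0]]
wrist_force: [-3.9, -0.6, 8.2]
finger_gap: -0.004
```

Request:
step_arm([
  [255, 0, 0, 0.001, 0],
  [255, 0, 0, 0.001, 0],
  [255, 0, 0, 0, 0],
])

```text
time: 17.75
tool_pos: [0.6496, 0.0714, 0.057]
eef_rot: [[-0.225, 0.974, -0.001], [0.974, 0.225, -0.0], [0.0, -0.001, -1.0]]
wrist_force: [-6.4, -1.3, 17.6]
finger_gap: -0.002
```

Left is home. Next the right side, then the front again.

Request:
step_arm([
  [255, 0, 0, -0.012, 0],
  [255, -0.025, 0, 0, 0],
  [255, -0.025, 0, 0, 0],
  [255, 0, 0, 0.004, 0],
  [255, 0, 0, 0, 0],
])

```text
time: 18.25
tool_pos: [0.6601, 0.0224, 0.0606]
eef_rot: [[-0.223, 0.975, -0.001], [0.975, 0.223, 0.0], [0.001, -0.001, -1.0]]
wrist_force: [-0.2, 0.6, 0.1]
finger_gap: -0.001
```

Request:
step_arm([
  [255, 0, 0, 0.001, 0],
  [255, 0, 0, 0.001, 0],
  [255, 0, 0, 0.001, 0],
  [255, 0, 0, 0, 0],
])

```text
time: 18.65
tool_pos: [0.6603, 0.0233, 0.058]
eef_rot: [[-0.225, 0.974, -0.001], [0.974, 0.225, 0.0], [0.0, -0.0, -1.0]]
wrist_force: [0.1, -0.2, 0.3]
finger_gap: -0.001
```

Request:
step_arm([
  [255, 0, 0, 0.001, 0],
  [255, 0, 0, 0.001, 0],
  [255, 0, 0, 0, 0],
])

```text
time: 18.95
tool_pos: [0.6607, 0.023, 0.0571]
eef_rot: [[-0.224, 0.975, -0.0], [0.975, 0.224, 0.0], [0.0, 0.0, -1.0]]
wrist_force: [-0.8, 1.0, 4.3]
finger_gap: 0.001
```

Request:
step_arm([
  [255, 0, 0, 0.001, 0],
  [255, 0, 0, 0.001, 0],
  [255, 0, 0, 0, 0],
])

```text
time: 19.25
tool_pos: [0.6608, 0.0229, 0.0571]
eef_rot: [[-0.224, 0.975, -0.001], [0.975, 0.224, 0.0], [0.0, -0.001, -1.0]]
wrist_force: [-5.5, 1.4, 14.2]
finger_gap: 0.001
```

Request:
step_arm([
  [255, 0, 0, -0.012, 0],
  [255, 0.025, 0.025, 0, 0],
  [255, 0, 0, 0.003, 0],
  [255, 0, 0, 0.002, 0],
  [255, 0, 0, 0, 0],
])

```text
time: 19.75
tool_pos: [0.6782, 0.0522, 0.0602]
eef_rot: [[-0.224, 0.974, -0.002], [0.974, 0.224, -0.0], [0.0, -0.002, -1.0]]
wrist_force: [-0.2, 0.6, -0.0]
finger_gap: 0.002
```

Request:
step_arm([
  [255, 0, 0, 0.001, 0],
  [255, 0, 0, 0.001, 0],
  [255, 0, 0, 0.001, 0],
  [255, 0, 0, 0, 0],
])

```text
time: 20.15
tool_pos: [0.6792, 0.0523, 0.0581]
eef_rot: [[-0.224, 0.975, -0.0], [0.975, 0.224, -0.0], [0.0, -0.0, -1.0]]
wrist_force: [0.2, 0.1, 0.2]
finger_gap: 0.001
```

Request:
step_arm([
  [255, 0, 0, 0.001, 0],
  [255, 0, 0, 0.001, 0],
  [255, 0, 0, 0, 0],
])

```text
time: 20.45
tool_pos: [0.6795, 0.0525, 0.0571]
eef_rot: [[-0.224, 0.974, 0.0], [0.974, 0.224, -0.0], [-0.0, -0.0, -1.0]]
wrist_force: [-1.3, -1.3, 5.4]
finger_gap: 0.004
```

Request:
step_arm([
  [255, 0, 0, 0.001, 0],
  [255, 0, 0, 0.001, 0],
  [255, 0, 0, 0, 0],
])

```text
time: 20.75
tool_pos: [0.6796, 0.0525, 0.0571]
eef_rot: [[-0.225, 0.974, -0.001], [0.974, 0.225, -0.0], [-0.0, -0.001, -1.0]]
wrist_force: [-4.8, -0.7, 13.5]
finger_gap: -0.004
```

All four points are stiff at tip z = 0.032, so the compact is level and home. I'll retreat and take one check picture.

Request:
step_arm([
  [255, 0, 0, -0.02, 0],
  [255, 0, 0, -0.04, 0],
  [255, 0, -0.03, -0.04, 0],
  [255, 0, -0.05, -0.04, 0],
  [255, 0, -0.05, 0, 0],
  [255, 0, 0, 0, 0],
  [255, 0, 0, 0, 0],
])

```text
time: 21.45
tool_pos: [0.5617, 0.0258, 0.185]
eef_rot: [[-0.224, 0.975, -0.001], [0.975, 0.224, 0.0], [0.0, -0.001, -1.0]]
wrist_force: [1.3, -0.2, 0.5]
finger_gap: 0.001
```

Run:
```python
from cell import *
import cv2
from h import *
c=get_calibration("wrist")
w=camera("wrist")[120:420,80:480]; t=camera("scene")[160:270,230:380]
cv2.imwrite("pics/w6.png",np.hstack([w,cv2.resize(t,(400,300),interpolation=cv2.INTER_CUBIC)])); s=telemetry.observe();print(s["tool_pos"],s["wrist_force"])
print(proj(c,(.655,.047,.032))-[80,120])
```

```text
[0.56488215 0.02596977 0.18609126] [-0.01748545 -0.31269544 -0.19839068]
[203.67672911 190.01162932]
```

View pics/w6.png

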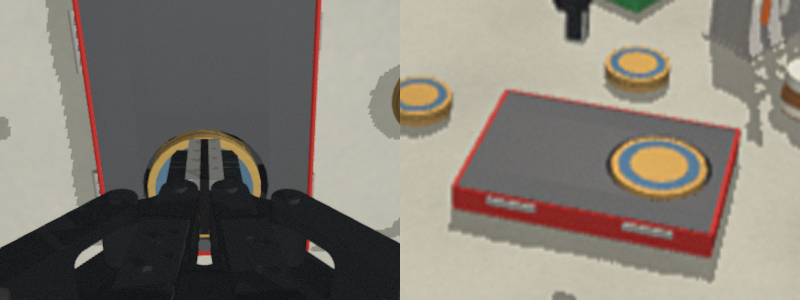

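The compact is flush and level in the pocket, centred at about (660,166) in the right-hand panel, and the gripper is clear.

```bash
python3 -c "
from cell import ctrl
print(ctrl.finish_job())"
```

```text
the job is handed in; nothing more can be done
None
```

I slid the largest compact along the foam with the part-open fingers until it tipped into the pocket. Then I pressed it home with the shut fingertips, working the rear, front, left and right of the lid, and handed the job in at about 21.5 s. `finish_job` gives no verdict, so the result rests on my own checks.

- **Depth and level:** In the last presses at rear, left, right and front, the lid was stiff at fingertip height 32 mm. That is the home height, 4 mm above the foam, so it is level.
- **Force:** The highest vertical force I read at the wrist was about 18 N, plus up to about 7 N sideways. Forces were read only at the end of each move, so a brief peak in between would not show.
- **Position and release:** The last picture shows the compact flush in the pocket with the gripper clear of it. I estimated the centring at about 2 mm before pressing and did not measure it again afterwards.
- **Where the checks disagreed:** My pocket position estimates from the two cameras differed by up to 3 mm. Also, the compact tipped front-first into the pocket and its rear stayed high until I backed the fingers off.
- **Other toiletries:** I kept the arm clear of them, but I did not measure their positions at the end.

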